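# Gauge the loaded coin drawer's gap with a feeler

### The job

Put the brass lock into the open drawer of the green cabinet and slide the drawer fully home. Then take the orange-handled feeler from its wooden stand and slide its blade straight down between the drawer's grey front plate and the brass sprung plate, near their middle, until it drags snugly and the red band on the blade is level with the plates' top edges; finish while still holding the feeler there in the gripper. Leave the cracked lens and the coin funnel where they are.

Things in the scene. Friction and masses are not known exactly. Their poses are not given: they have to be found in the camera images.
- lock_mid (a point): brass tumbler lock standing upright on the table: flange 38 dia x 6 at its foot, body 28 dia up to 42 above its underside (grasp here, any yaw), a small steel tailpiece 6 x 16 on top up to 48; 180 g. This point is on its axis, 24 above its underside, half-way up.
- tray_mid (a point): point on the inner floor of the drawer's steel tray, 10 above the table; moves with the drawer. +x points into the cabinet (closing direction), y across, z up. Inner tray: from 65 before this point (front plate) to 75 behind it in x, +-70 in y; side walls 34 above the floor. The front plate rises higher, to 115 above the table.
- push_point (a point): middle of the robot-side face of the drawer's grey front plate, 85 above the table, a place to push it shut along +x of tray_mid; moves with the drawer. The plate is 8 thick.
- gap_top (a point): fixed point on the cabinet: mid-gap, level with both plates' top edges, 115 above the table; +x across the gap, away from the robot, y along it, z up. Drawer home, the gap is 1.5 wide, from the front plate's rear face (1.8 before this point in x) to the brass sprung plate. Entered from above: a flared mouth about 14 wide tapers over the first 14 of depth, then 28 of parallel gap.
- sprung_plate: brass sprung plate across the gap, 80 wide, 41 high, its top edge level with the front plate's. Its origin (at table height) lies 1.8 before gap_top in x at rest; pushed back along +x up to 7 against a spring of 2 N preload plus 1.5 N per mm, about 2 with the blade in the gap.
- drawer: the drawer with its grey front plate (180 x 8 x 115 high); origin at table height below the middle of the plate's rear face. Fully home, at its stop, this origin lies 1.8 before gap_top in x; it starts 130 to 160 farther out. It slides with about 8 N of friction and stays where it is left.
- feeler_grip (a point): centre of the feeler's orange handle, 16 (x) x 32 (y) x 60 high (z), upright with its blade down in the slot of a pale plywood stand 70 high: at the start the handle's foot is 70 above the table and must rise 60 for the blade to clear the stand. Grip it across x, the 16 direction, which is also the blade's thickness; z up.
- feeler_tip (a point): middle of the lower end of the feeler's blade, 90 below the handle centre. Steel blade 3.5 thick (x) x 16 wide (y) x 60 long, with a red band 25 to 35 above this tip; it pivots softly (sprung, 0.3 N m/rad, to 0.15 rad) at its root about y, so it yields across its thickness.
- blade: the feeler's steel blade; origin at its root in the handle's foot, z up along it.
- feeler: the whole feeler, 85 g; origin 90 below the handle centre, at the blade tip's level when the blade is straight; axes as feeler_grip.
- stand: pale plywood stand 60 x 70 x 70 high, fixed; origin at the centre of its underside. It stands to one side of the cabinet and the lock to the other.
- lens: cracked glass lens, 72 dia x 7, lying flat; leave it alone.
- funnel: steel coin funnel, wide end down, 90 dia x 85 high; leave it alone.

How it is judged:
By the outcome, as a careful person would: the job done as asked, in the order asked, and still so for the second after the job is handed in, while the arm keeps its last pose, push and grip.
It also fails if it takes over 56 s, if anything falls off the work surface, if the arm or the gripper's body presses on something with over 40 N, if the wrist force passes 120 N, or if a joint passes its speed limit or range.

### The arm

A 7-joint arm with a two-finger parallel gripper is mounted at the origin on the work surface. World frame = base frame: x ahead of the robot, y to its left, z up, the work surface at z = 0. Lengths are in m, angles in rad, forces in N, time in s.
With the tool pointing down it reaches from about 0.35 to 0.9 m from the base axis. Payload 19.9 kg.
Tool frame: the origin (TCP) lies on the centre line of the jaws, within the pads' length; the fingertips stand 8 mm ahead of it and the grasp point (between the pads) lies 11 mm behind it; z points along the fingers, y is the line along which they close (so a half turn about z gives the same grasp; the last joint's range is limited). The gripper opens to 85 mm and grips with 20 to 120 N. Pads are 22 mm wide; open, the fingers measure 114 mm over their backs; the gripper's body (76 mm by 85 mm) begins 54 mm behind the grasp point. The pads swing forward as they close: fully open they stand 13 mm farther back than shut.
Start: joints at [-1.337, 0.417, -0.01, 1.614, 0.005, 1.111, -0.053], TCP at [0.17, 0.601, 0.204] pointing down, gripper open.
Joint ranges: [-2.81, 2.81], [-0.39, 2.02], [-1.27, 1.25], [0.06, 2.57], [-1.19, 4.33], [0.19, 2], [-2.82, 2.82]. Speed limits (rad/s): [1.89, 1.89, 2.39, 2.39, 3.01, 3.01, 3.01].

### API

Orientations are given as a unit quaternion [x, y, z, w].
In Python, from rig import bot gives the robot as it stands. The module is installed in compiled form; this text tells all that it offers.
- The arm moves only by the tool arm_command, never from a script. Its argument "steps" is a list of rows, each a list of 7 numbers: the shift along the tool's x, y, z in m, then the turn, a rotation vector about the tool's x, y, z in degrees, then the closure, from 0 (fully open) to 1 (shut). In form: [[dx, dy, dz, rx, ry, rz, gripper], ...]. A call has 1 to 5 rows; each row shifts and turns the commanded pose from where the row before left it, along the tool's axes as they then stand; what a row does not reach is not made up. A row lasts 1/10 s, in which the tool goes at most 50 mm and 8.59 degrees, less where a joint would pass 70% of its speed; a pose out of reach is approached as far as the arm can. A call with a gripper value outside its range is refused whole. The fingers move at their own pace and stop on an object; "force" is the grip in N (left out, the last holds). Time passes only in rows, so rows that do not move let the fingers close. It gives the time, the measured TCP pose, the force, the opening and the grip force at its end, in the units of the state.
- bot.sense(): the state, without advancing time (a new reading comes with each control period).
- bot.get_image(name): name is "scene" or "top" or "wrist"; returns the picture (384x512x3 uint8, red, green, blue); there is no depth.
- bot.get_calibration(name): a dict with "fx", "fy", "cx", "cy" (pixels), "rvec" (rotation vector, rad) and "tvec" (3), from world to camera coordinates, as OpenCV has them. Camera axes: x right, y down, z forward; pixel columns grow to the right and rows downward; lengths in m; the calibration is good to about 2 mm. A picture is of the moment at which its call begins: read the wrist's pose just before it. get_calibration takes no time and is no camera call; for the wrist camera it gives the pose at the moment of the call.
- bot.sign_off(): hands the job in; it is judged then, once.
Trained networks look in the newest picture that a camera, given by its name, has taken for a name from the list of things; names that differ only in an ending like _2 or _b are one class to them, and where a whole thing is asked for, a point or a joint stands for the part that bears it (a point fixed in the world has none). Each returns a list of dicts, best first, with "confidence" (0 to 1); they miss things now and then, are a little off and sometimes report something else, mostly with a low value. They report only what shows in the picture. A call takes as long as a camera call.
- bot.find_in(camera, thing): "extent" ([left, top, right, bottom] as shares, 0 to 1, of the picture: columns of its width, rows of its height, round what is visible of it).
- bot.trace(camera, thing): "region" (384x512 bool, what is visible of it) and "extent" ([left, top, right, bottom] as shares, 0 to 1, of the picture: columns of its width, rows of its height, round what is visible of it).
- bot.mark_of(camera, thing): "point" ([row, column] as shares, 0 to 1, of the picture: columns of its width, rows of its height: a listed point, or the origin of a listed thing).
The state is a dict: "t": time; "joints": joint angles; "joint_velocities": joint speeds; "joint_efforts": joint torques, N m; "tcp_pos": TCP position; "ee_rot": TCP orientation; "force": force on the tool from outside, world axes, zero at the start; "moment": the same for the moment, N m; "gripper_width": finger opening in m; "grasp_force": force on a finger pad.
Only numpy, scipy, OpenCV 4.12 (cv2) and the standard library are available. Lean on these libraries where they do the work, as an engineer would, in place of code of your own. Each camera call takes 0.05 s, during which the arm holds its last target. There are 200 camera calls.

## Working session

There is one attempt and no reset: what is moved stays moved. The work goes in short steps, Python scripts to look and compute and a tool call to move; the robot and the scene stay as the last step left them, time stands still between calls to the robot, and variables do not carry over. Pictures are saved under pics/ and viewed, at most 10 in all, crops included, and the job is handed in when it is done.

Besides the shell and the picture viewer there is one more tool, called after "Call:" as name(argument=value, ...), one argument or row to a line, values as JSON. arm_command: Moves the arm, as the interface text tells. Its arguments: {"type":"object","properties":{"steps":{"type":"array"},"force":{"type":"number"}},"required":["steps"]}

```bash
mkdir -p pics; cat > h.py <<'E'
import numpy as np, cv2
from scipy.spatial.transform import Rotation as R
from rig import bot
def calib(c):
    k=bot.get_calibration(c); K=np.array([[k['fx'],0,k['cx']],[0,k['fy'],k['cy']],[0,0,1]])
    Rm=R.from_rotvec(np.ravel(k['rvec'])).as_matrix(); t=np.ravel(k['tvec']); return K,Rm,t
def ray(c,uv,cal=None):
    K,Rm,t=cal or calib(c); d=Rm.T@np.linalg.solve(K,[uv[0],uv[1],1]); return -Rm.T@t,d/np.linalg.norm(d)
def proj(c,p,cal=None):
    K,Rm,t=cal or calib(c); q=K@(Rm@np.array(p)+t); return q[:2]/q[2]
def tri(rays):
    A=0;b=0
    for o,d in rays:
        P=np.eye(3)-np.outer(d,d);A=A+P;b=b+P@o
    x=np.linalg.solve(A,b); return x,[np.linalg.norm((np.eye(3)-np.outer(d,d))@(x-o))*1000 for o,d in rays]
def atz(c,uv,z,cal=None):
    o,d=ray(c,uv,cal); return o+d*(z-o[2])/d[2]
def mark(c,n):
    m=bot.mark_of(c,n)
    return (np.array([m[0]['point'][1]*512,m[0]['point'][0]*384]),m[0]['confidence']) if m else (None,0)
def st():
    s=bot.sense(); print('t',round(s['t'],2),'tcp',np.round(s['tcp_pos'],4),'q',np.round(s['ee_rot'],4),'F',np.round(s['force'],1),'M',np.round(s['moment'],2),'w',round(s['gripper_width'],4),'gf',np.round(s['grasp_force'],1)); return s
def save(c,f):
    im=bot.get_image(c); cv2.imwrite('pics/'+f,cv2.cvtColor(im,cv2.COLOR_RGB2BGR)); return im
E
cat > a.py <<'E'
from h import *
s=st();print(R.from_quat(s['ee_rot']).as_matrix().round(3))
a=save('scene','s0.png');b=save('top','t0.png')
cv2.imwrite('pics/both.png',cv2.cvtColor(cv2.resize(np.vstack([a,b]),(450,600*450//450*1)) if 0 else np.hstack([cv2.resize(a,(400,300)),cv2.resize(b,(400,300))]),cv2.COLOR_RGB2BGR))
for n in ['lock_mid','tray_mid','push_point','gap_top','sprung_plate','drawer','feeler_grip','feeler_tip','feeler','stand','lens','funnel']:
    (u,c1),(v,c2)=mark('scene',n),mark('top',n)
    if u is not None and v is not None:
        x,e=tri([ray('scene',u),ray('top',v)]); print(n,x.round(4),np.round(e,1),round(c1,2),round(c2,2),u.round(1),v.round(1))
    else: print(n,u,v,c1,c2)
st()
E
python3 a.py
```

```text
t 0.0 tcp [0.1701 0.601  0.2032] q [ 1.374e-01  9.905e-01 -6.000e-04 -0.000e+00] F [-0.3  0.2  0.6] M [0.06 0.02 0.01] w 0.0854 gf 0.0
[[-0.962  0.272 -0.   ]
 [ 0.272  0.962 -0.001]
 [-0.    -0.001 -1.   ]]
lock_mid None [370.176  231.3984] 0 0.69
tray_mid [ 0.5812 -0.0044 -0.0059] [3.3 3.3] 0.55 0.64 [256.2 202.6] [263.7 205.6]
push_point [0.5098 0.0032 0.0978] [4.6 4.6] 0.8 0.91 [261.2 158.5] [259.8 224.9]
gap_top [ 0.6551 -0.0186  0.1102] [1.1 1.1] 0.7 0.96 [247.8 200.9] [270.4 169.2]
sprung_plate [ 0.6497 -0.0223 -0.0094] [3.4 3.4] 0.56 0.77 [249.4 224.2] [272.6 182.4]
drawer [ 0.5133  0.0015 -0.0016] [1.3 1.3] 0.72 0.71 [261.5 182. ] [261.9 229.1]
feeler_grip [0.5323 0.3283 0.0984] [0.5 0.5] 0.81 0.67 [389.  174.9] [135.7 214.1]
feeler_tip None [259.584  224.9856] 0 0.53
feeler [0.5406 0.3309 0.0008] [2.6 2.6] 0.66 0.58 [380.  199.2] [144.  217.3]
stand [0.539  0.3252 0.0018] [5.4 5.4] 0.67 0.61 [381.  198.2] [148.8 218.1]
lens [ 7.069e-01  3.588e-01 -6.000e-04] [0. 0.] 0.96 0.66 [397.  255.3] [139.8 160.5]
funnel None [384.3072 160.2048] 0 0.76
t 1.3 tcp [0.1702 0.6014 0.2038] q [ 0.1375  0.9905 -0.      0.    ] F [-1.2  0.   0.5] M [ 0.01  0.03 -0.03] w 0.0852 gf 0.0
```

View pics/both.png

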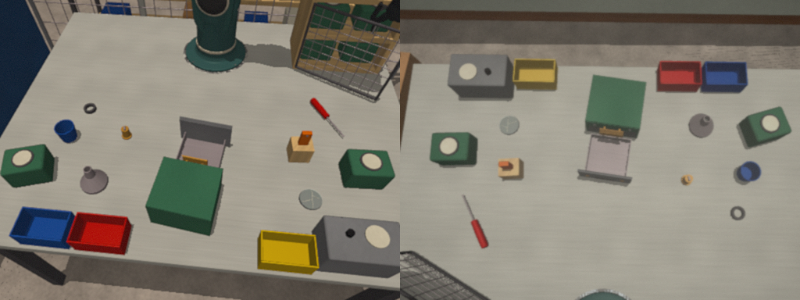

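```bash
cat >> h.py <<'E'
def pose():
    s=bot.sense(); return np.array(s['tcp_pos']),R.from_quat(s['ee_rot']).as_matrix()
def plan(p,yaw,n=1):
    "tool deltas to reach TCP p with tool y at yaw(deg), z down; from measured pose"
    t,M=pose(); y=np.radians(yaw); ty=np.array([np.cos(y),np.sin(y),0]); tz=np.array([0,0,-1.]); T=np.column_stack([np.cross(ty,tz),ty,tz])
    print('shift tool mm',(M.T@(np.array(p)-t)*1000).round(1),'rotvec deg',R.from_matrix(M.T@T).as_rotvec(degrees=True).round(2),'yaw now',np.degrees(np.arctan2(M[1,1],M[0,1])).round(2))
E
python3 - <<'E'
from h import *
x,e=tri([ray('scene',(160,169)),ray('top',(370,231))]);print(x,e)
print(atz('top',(370.2,231.4),.024))
t,M=pose();K,Rm,tt=calib('wrist');print(M.T@(-Rm.T@tt-t),(Rm@M).round(3),K)
plan([.49,-.29,.2],-30)
m=bot.trace('top','drawer')[0]; print(m['extent'],m['confidence'])
for n in ['feeler','stand','lock_mid']:
  for m in bot.trace('top',n)[:1]:
    ys,xs=np.nonzero(m['region']);print(n,m['confidence'],cv2.minAreaRect(np.column_stack([xs,ys]).astype(np.float32)))
E
```

```text
[ 0.50962476 -0.29205175  0.01657859] [np.float64(2.0121586046278583), np.float64(2.0121586046278663)]
[ 0.50785162 -0.29282314  0.024     ]
[ 0.06524109 -0.00017549 -0.1705952 ] [[ 0.001  1.     0.   ]
 [-0.966  0.001 -0.259]
 [-0.259  0.     0.966]] [[292.44377107   0.         253.67432757]
 [  0.         292.44377107 184.46758292]
 [  0.           0.           1.        ]]
shift tool mm [-550.5 -770.6    3.8] rotvec deg [-0.000e+00  1.000e-02  1.042e+02] yaw now 74.2
[0.4473, 0.4396, 0.5787, 0.6112] 0.7
feeler 0.54 ((135.5, 211.0), (12.0, 17.0), 90.0)
stand 0.84 ((142.5, 215.0), (26.0, 33.0), 90.0)
lock_mid 0.49 ((367.0, 229.5), (11.0, 12.0), 90.0)
```

Call:
arm_command(
  steps=[
    [-0.0495,-0.002,0,0,0,4.6,0],
    [-0.0495,-0.002,0,0,0,4.6,0],
    [-0.0495,-0.002,0,0,0,4.6,0],
    [-0.0495,-0.002,0,0,0,4.6,0],
    [-0.0495,-0.002,0,0,0,4.6,0],
  ],
)

```text
t: 2.0
tcp_pos: [0.3906, 0.4873, 0.2038]
ee_rot: [0.334, 0.943, 0.0, 0.0]
force: [0.6, 0.9, 0.3]
gripper_width: 0.0856
grasp_force: 0.0
```

Call:
arm_command(
  steps=[
    [-0.0495,-0.002,0,0,0,4.6,0],
    [0,0,0,0,0,0,0],
  ],
)

```text
t: 2.2
tcp_pos: [0.4321, 0.4501, 0.204]
ee_rot: [0.375, 0.927, -0.0, 0.002]
force: [-1.5, 0.5, 0.2]
gripper_width: 0.0853
grasp_force: 0.0
```

```bash
cat > f.py <<'E'
import sys
from h import *
s=st(); cal=calib('wrist'); save('wrist',sys.argv[1])
for n in sys.argv[2:]:
    u,c=mark('wrist',n)
    if u is not None:
        o,d=ray('wrist',u,cal); print(n,u.round(1),round(c,2)); print(repr((o.tolist(),d.tolist())))
np.savez(sys.argv[1]+'.npz',K=cal[0],R=cal[1],t=cal[2])
E
python3 f.py w1.png feeler_grip feeler stand
```

```text
t 2.2 tcp [0.4321 0.4501 0.204 ] q [ 3.753e-01  9.269e-01 -5.000e-04  1.500e-03] F [-1.5  0.5  0.2] M [ 0.01  0.03 -0.  ] w 0.0853 gf 0.0
feeler_grip [241.6 318.7] 0.55
([0.38487974692111865, 0.49584904094995363, 0.3744117970210389], [0.4340887271050515, -0.4718995458251751, -0.7673837342883348])
stand [243.9 268.4] 0.71
([0.38487974692111865, 0.49584904094995363, 0.3744117970210389], [0.3498488218265934, -0.3829585513469223, -0.8549552911215951])
```

Call:
arm_command(
  steps=[
    [-0.0495,-0.002,0,0,0,4.6,0],
    [-0.0495,-0.002,0,0,0,4.6,0],
    [-0.0495,-0.002,0,0,0,4.6,0],
    [0,0,0,0,0,0,0],
  ],
)

```text
t: 2.8
tcp_pos: [0.5243, 0.3363, 0.2041]
ee_rot: [0.483, 0.876, -0.0, 0.001]
force: [-0.5, -0.4, -0.1]
gripper_width: 0.0858
grasp_force: 0.0
```

```bash
python3 f.py w2.png feeler_grip feeler stand
```

```text
t 2.8 tcp [0.5243 0.3363 0.2041] q [ 4.827e-01  8.758e-01 -5.000e-04  1.300e-03] F [-0.5 -0.4 -0.1] M [-0.03  0.03 -0.  ] w 0.0858 gf 0.0
feeler_grip [264.6 193.2] 0.97
([0.4892306626654451, 0.391845650611943, 0.37447685058558877], [0.18638758533727878, -0.22519758097468798, -0.9563188367669474])
feeler [261.6 168.9] 0.95
([0.4892306626654451, 0.391845650611943, 0.37447685058558877], [0.1347208710333449, -0.1629044982379196, -0.9774008447724344])
stand [259.5 168.4] 0.85
([0.4892306626654451, 0.391845650611943, 0.37447685058558877], [0.12779635402242337, -0.16535956315625802, -0.9779183538370404])
```

View pics/w2.png

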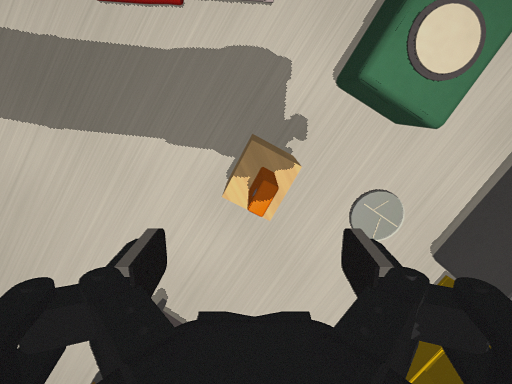

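```bash
cat >> h.py <<'E'
from scipy.optimize import minimize
def load(f):
    c=np.load(f+'.npz'); return cv2.imread('pics/'+f),(c['K'],c['R'],c['t'])
def sil(pts,cal):
    q=np.array([proj(None,p,cal) for p in pts]); m=np.zeros((384*4,512*4),np.uint8)
    cv2.fillConvexPoly(m,cv2.convexHull(((q+.5)*4).astype(np.int32)),1); return cv2.resize(m.astype(np.float32),(512,384),interpolation=cv2.INTER_AREA)
def box(x,y,yaw,z0,z1,lx,ly):
    c,s=np.cos(yaw),np.sin(yaw); return [[x+c*a-s*b,y+s*a+c*b,z] for a in(-lx/2,lx/2) for b in(-ly/2,ly/2) for z in(z0,z1)]
E
cat > fit.py <<'E'
from h import *
V=[]
for f in ['w1.png','w2.png']:
    im,cal=load(f); h=cv2.cvtColor(im,cv2.COLOR_BGR2HSV); u=proj(None,[.535,.328,.1],cal).astype(int)
    m=((h[...,0]<14)&(h[...,1]>185)&(h[...,2]>60)); w=np.zeros_like(m); w[u[1]-50:u[1]+50,u[0]-40:u[0]+40]=1; m&=w
    print(f,u,m.sum()); V.append((m.astype(np.float32),cal))
def cost(p,V=V): return sum(np.abs(sil(box(p[0]/100,p[1]/100,p[2]/10,.07+p[3]/100,.13+p[3]/100,.016,.032),c)-m).sum() for m,c in V)
for VV in (V,V[:1],V[1:]):
  r=min((minimize(cost,[53.3,32.8,a,0],args=(VV,),method='Nelder-Mead',options=dict(initial_simplex=np.array([[53.3,32.8,a,0],[54.3,32.8,a,0],[53.3,33.8,a,0],[53.3,32.8,a+2,0],[53.3,32.8,a,.5]]),xatol=1e-3)) for a in(-2,0,2)),key=lambda r:r.fun)
  print(r.x[:2]/100,'yaw deg',np.degrees(r.x[2]/10),'dz mm',r.x[3]*10,r.fun)
def R2(a): return a
o1=([0.38487974692111865, 0.49584904094995363, 0.3744117970210389], [0.4340887271050515, -0.4718995458251751, -0.7673837342883348])
o2=([0.4892306626654451, 0.391845650611943, 0.37447685058558877], [0.18638758533727878, -0.22519758097468798, -0.9563188367669474])
print(tri([tuple(map(np.array,o1)),tuple(map(np.array,o2))]))
E
python3 fit.py
```

```text
w1.png [238 315] 489
w2.png [258 188] 712
[0.55330257 0.31914476] yaw deg 43.02311017580868 dz mm -73.44586454909091 880.3125
[0.6649764  0.20480748] yaw deg 112.29008417788185 dz mm -258.78260046441665 145.75
[0.55065456 0.31554016] yaw deg -5.628015706374977 dz mm -81.36203963956146 205.4375
(array([0.54268799, 0.32573399, 0.09664553]), [np.float64(0.9749018876278759), np.float64(0.9749018876278719)])
```

Call:
arm_command(
  steps=[
    [-0.0495,-0.002,0,0,0,4.6,0],
    [-0.0495,-0.002,0,0,0,4.6,0],
    [-0.0495,-0.002,0,0,0,4.6,0],
    [-0.0495,-0.002,0,0,0,4.6,0],
    [-0.0495,-0.002,0,0,0,4.6,0],
  ],
)

```text
t: 3.5
tcp_pos: [0.6103, 0.1128, 0.2037]
ee_rot: [0.644, 0.765, 0.0, -0.0]
force: [0.9, 0.3, 0.1]
gripper_width: 0.0851
grasp_force: 0.0
```

Call:
arm_command(
  steps=[
    [-0.0495,-0.002,0,0,0,4.6,0],
    [-0.0495,-0.002,0,0,0,4.6,0],
    [0,0,0,0,0,0,0],
  ],
)

```text
t: 3.8
tcp_pos: [0.6191, 0.0079, 0.2042]
ee_rot: [0.706, 0.708, -0.001, 0.001]
force: [-0.4, 0.5, 0.8]
gripper_width: 0.0854
grasp_force: 0.0
```

```bash
python3 f.py w3.png gap_top push_point tray_mid lock_mid drawer
```

```text
t 3.8 tcp [0.6191 0.0079 0.2042] q [ 7.064e-01  7.078e-01 -7.000e-04  1.000e-03] F [-0.4  0.5  0.8] M [-0.01 -0.01 -0.03] w 0.0854 gf 0.0
gap_top [288.8 201.4] 0.63
([0.6191030578330683, 0.07359351883535376, 0.37462097824687784], [0.11963877235389181, -0.3143661608704488, -0.9417327014865888])
push_point [144.  179.7] 0.57
([0.6191030578330683, 0.07359351883535376, 0.37462097824687784], [-0.35088724641415453, -0.2312171678792311, -0.9074231436225327])
tray_mid [223.6 169.1] 0.86
([0.6191030578330683, 0.07359351883535376, 0.37462097824687784], [-0.10198975711276104, -0.20981760083940612, -0.9724066350154525])
lock_mid [287.6 202.7] 0.45
([0.6191030578330683, 0.07359351883535376, 0.37462097824687784], [0.11551251253231608, -0.31872059860454677, -0.9407837368245854])
drawer [173.4 160.1] 0.59
([0.6191030578330683, 0.07359351883535376, 0.37462097824687784], [-0.26369851958272195, -0.174874416015343, -0.9486211200438105])
```

View pics/w3.png

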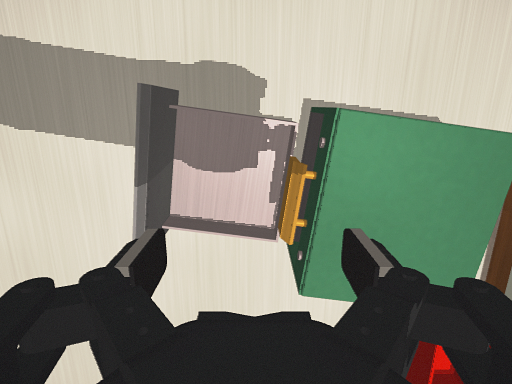

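Call:
arm_command(
  steps=[
    [-0.046,-0.006,0,0,0,4.3,0],
    [-0.046,-0.006,0,0,0,4.3,0],
    [-0.046,-0.006,0,0,0,4.3,0],
    [-0.046,-0.006,0,0,0,4.3,0],
    [-0.046,-0.006,0,0,0,4.3,0],
  ],
)

```text
t: 4.6
tcp_pos: [0.5577, -0.2089, 0.2038]
ee_rot: [0.824, 0.567, 0.0, 0.0]
force: [0.6, -0.3, -0.2]
gripper_width: 0.0855
grasp_force: 0.0
```

Call:
arm_command(
  steps=[
    [-0.046,-0.006,0,0,0,4.3,0],
    [-0.046,-0.006,0,0,0,4.3,0],
    [0,0,0,0,0,0,0],
  ],
)

```text
t: 4.9
tcp_pos: [0.5074, -0.2932, 0.2044]
ee_rot: [0.866, 0.5, -0.001, 0.001]
force: [0.4, 1.3, 0.6]
gripper_width: 0.0855
grasp_force: 0.0
```

```bash
python3 f.py w4.png lock_mid; python3 - <<'E'
from h import *
im,cal=load('w4.png'); m=bot.trace('wrist','lock_mid')
for k in m[:2]: print(k['confidence'],np.array(k['extent'])*[512,384,512,384])
u,c=mark('wrist','lock_mid'); p,e=tri([ray('wrist',u),ray('top',(370.2,231.4)),ray('scene',(160,169))]);print(p,e,atz('wrist',u,.024))
p=atz('wrist',u,.024); plan([p[0],p[1],.02],-30)
E
```

```text
t 4.9 tcp [ 0.5074 -0.2932  0.2044] q [ 8.661e-01  4.999e-01 -6.000e-04  7.000e-04] F [0.4 1.3 0.6] M [ 0.02 -0.04  0.02] w 0.0855 gf 0.0
lock_mid [252.5 152.3] 0.74
([0.540501456572423, -0.23633117573256113, 0.3748696448468393], [-0.08063273728278862, -0.1316685035620072, -0.988008991278939])
0.56 [240.1792 136.8192 266.9056 166.0032]
[ 0.51230546 -0.28617888  0.02045533] [np.float64(10.073888728759993), np.float64(8.384051245383475), np.float64(2.2109582870943867)] [ 0.51622386 -0.27619366  0.024     ]
shift tool mm [ 11.4  -1.3 183.7] rotvec deg [-0.   -0.03  0.67] yaw now -29.33
```

```bash
python3 - <<'E'
from h import *
im,cal=load('w4.png'); cv2.imwrite('pics/c4.png',cv2.resize(im[110:200,200:310],(660,540),interpolation=cv2.INTER_NEAREST))
for z,r in((0,.019),(.006,.019),(.042,.014),(.048,0)):
  for x,y in((.508,-.293),(.512,-.284)):
    q=np.array([proj(None,[x+r*np.cos(a),y+r*np.sin(a),z],cal) for a in np.linspace(0,6.28,40)]);print(z,x,q.min(0).round(),q.max(0).round())
E
```

```text
0 0.508 [239. 143.] [268. 172.]
0 0.512 [238. 135.] [268. 164.]
0.006 0.508 [239. 143.] [269. 173.]
0.006 0.512 [238. 136.] [268. 165.]
0.042 0.508 [242. 152.] [266. 176.]
0.042 0.512 [241. 143.] [265. 167.]
0.048 0.508 [254. 165.] [254. 165.]
0.048 0.512 [253. 156.] [253. 156.]
```

View pics/c4.png

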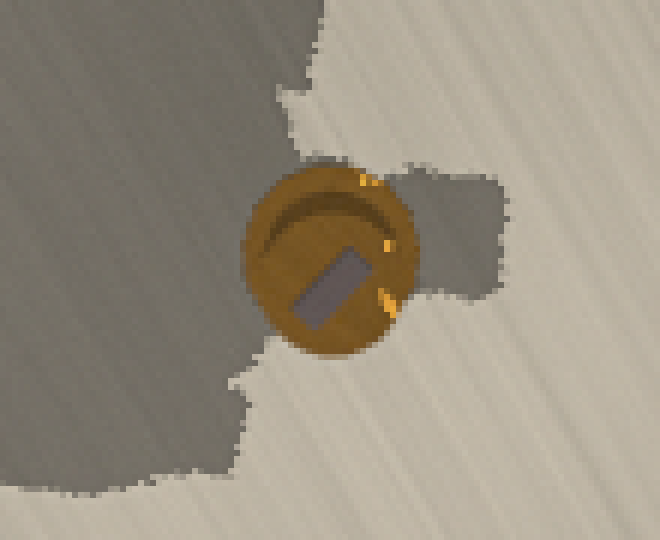

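```bash
python3 - <<'E'
from h import *
plan([.5123,-.2873,.02],-29.33)
E
```

```text
shift tool mm [ -0.2   0.7 183.7] rotvec deg [-0.   -0.03  0.  ] yaw now -29.33
```

```bash
python3 - <<'E'
from h import *
st()
cal=calib('wrist'); im=save('wrist','w5.png');st(); h=cv2.cvtColor(im,cv2.COLOR_RGB2HSV); m=((h[...,0]>8)&(h[...,0]<24)&(h[...,1]>150)).astype(np.uint8); m[:110]=0;m[200:]=0;m[:,:200]=0;m[:,310:]=0
ys,xs=np.nonzero(m);print(m.sum(),xs.min(),xs.max(),ys.min(),ys.max())
def f(p):
    x,y=p/1000; c=lambda z,r:[[x+r*np.cos(a),y+r*np.sin(a),z] for a in np.linspace(0,6.28,24)]
    return np.abs(np.maximum(sil(c(0,.019)+c(.006,.019),cal),sil(c(.006,.014)+c(.042,.014),cal))-m).sum()
r=minimize(f,[512,-287],method='Nelder-Mead',options=dict(initial_simplex=[[512,-287],[517,-287],[512,-282]]));print(r.x,r.fun); plan([r.x[0]/1000,r.x[1]/1000,.02],-29.33)
E
```

```text
t 5.1 tcp [ 0.5118 -0.2868  0.2037] q [ 8.631e-01  5.051e-01  2.000e-04 -1.000e-04] F [ 0.2 -0.1 -0.8] M [-0.02  0.05  0.01] w 0.0853 gf 0.0
t 5.15 tcp [ 0.5118 -0.2868  0.2037] q [ 8.630e-01  5.051e-01  1.000e-04 -1.000e-04] F [-1.1  0.2  0.1] M [-0.02 -0.02  0.02] w 0.0855 gf 0.0
599 241 268 145 175
[ 512.95366277 -287.19439265] 153.875
shift tool mm [1.000e-01 1.200e+00 1.837e+02] rotvec deg [-0.01 -0.02  0.01] yaw now -29.32
```

Call:
arm_command(
  steps=[
    [0,0.001,0.046,0,0,0,0],
    [0,0,0.046,0,0,0,0],
    [0,0,0.046,0,0,0,0],
    [0,0,0.045,0,0,0,0],
    [0,0,0,0,0,0,0],
  ],
  force=45,
)

```text
t: 5.65
tcp_pos: [0.5094, -0.2861, 0.016]
ee_rot: [0.863, 0.505, -0.002, -0.003]
force: [-0.9, 1.4, -0.5]
gripper_width: 0.0851
grasp_force: 0.0
```

Call:
arm_command(
  steps=[
    [0,0,0,0,0,0,0.95],
    [0,0,0,0,0,0,0.95],
    [0,0,0,0,0,0,0.95],
    [0,0,0,0,0,0,0.95],
    [0,0,0,0,0,0,0.95],
  ],
)

```text
t: 6.15
tcp_pos: [0.5121, -0.289, 0.0217]
ee_rot: [0.864, 0.504, 0.0, 0.0]
force: [-0.7, 0.4, -0.8]
gripper_width: 0.0117
grasp_force: 0.0
```

```bash
python3 - <<'E'
from h import *
st(); a=save('wrist','w6.png');b=save('scene','s6.png');st()
cv2.imwrite('pics/c6.png',cv2.cvtColor(np.hstack([a[100:,80:430],cv2.resize(b[110:215,110:240],(350,284),interpolation=cv2.INTER_NEAREST)]),cv2.COLOR_RGB2BGR))
E
```

```text
t 6.15 tcp [ 0.5121 -0.289   0.0217] q [8.638e-01 5.039e-01 5.000e-04 5.000e-04] F [-0.7  0.4 -0.8] M [ 0.02 -0.   -0.01] w 0.0117 gf 0.0
t 6.25 tcp [ 0.5118 -0.2889  0.0213] q [8.638e-01 5.038e-01 2.000e-04 2.000e-04] F [ 0.1  0.5 -0.2] M [ 0.07 -0.01  0.08] w 0.0043 gf 0.0
```

View pics/c6.png

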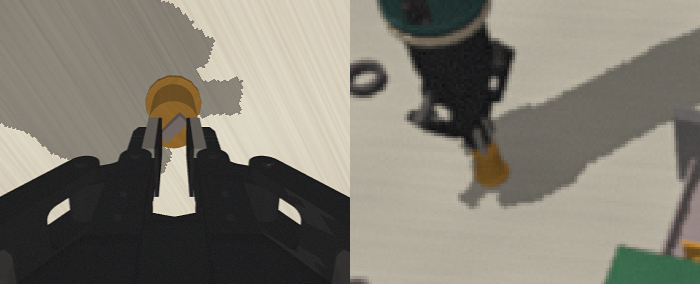

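Call:
arm_command(
  steps=[
    [0,0,0,0,0,0,0.2],
    [0,0,0,0,0,0,0.2],
    [0,0,0,0,0,0,0.2],
    [0,0,0,0,0,0,0.2],
    [0,0,0,0,0,0,0.2],
  ],
)

```text
t: 6.75
tcp_pos: [0.5116, -0.2889, 0.0208]
ee_rot: [0.864, 0.504, -0.0, 0.0]
force: [0.1, -0.2, 0.7]
gripper_width: 0.0687
grasp_force: 0.0
```

Call:
arm_command(
  steps=[
    [0,0,0,0,0,0,0.2],
    [0,0,0.01,0,0,0,0.2],
    [0,0,0.01,0,0,0,0.2],
    [0,0,0,0,0,0,0.2],
    [0,0,0,0,0,0,0.2],
  ],
)

```text
t: 7.25
tcp_pos: [0.5113, -0.2889, 0.0003]
ee_rot: [0.864, 0.504, -0.0, -0.0]
force: [-0.1, -0.6, -0.1]
gripper_width: 0.0682
grasp_force: 0.0
```

```bash
python3 - <<'E'
from h import *
st(); a=save('wrist','w7.png');b=save('scene','s7.png');st()
cv2.imwrite('pics/c7.png',cv2.cvtColor(np.hstack([a[100:,80:430],cv2.resize(b[110:215,110:240],(350,284),interpolation=cv2.INTER_NEAREST)]),cv2.COLOR_RGB2BGR))
E
```

```text
t 7.25 tcp [ 5.113e-01 -2.889e-01  3.000e-04] q [ 8.639e-01  5.037e-01 -4.000e-04 -3.000e-04] F [-0.1 -0.6 -0.1] M [ 0.01 -0.04 -0.01] w 0.0682 gf 0.0
t 7.35 tcp [ 0.5117 -0.2891  0.0009] q [ 8.639e-01  5.037e-01 -0.000e+00  1.000e-04] F [-0.2  0.2 -0.2] M [-0.01 -0.03 -0.05] w 0.0684 gf 0.0
```

View pics/c7.png

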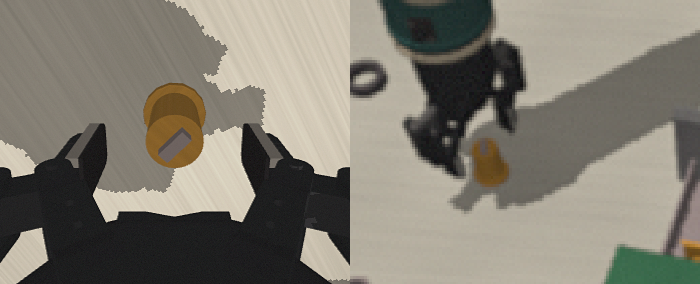

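Call:
arm_command(
  steps=[
    [0.001,0,0.01,0,0,0,0.2],
    [0,0,0.009,0,0,0,0.2],
    [0,0,0,0,0,0,0.8],
    [0,0,0,0,0,0,0.8],
    [0,0,0,0,0,0,0.8],
  ],
  force=45,
)

```text
t: 7.85
tcp_pos: [0.5122, -0.2882, -0.0179]
ee_rot: [0.864, 0.504, 0.0, 0.0]
force: [-2.0, 1.3, 4.5]
gripper_width: 0.0272
grasp_force: 44.1
```

Call:
arm_command(
  steps=[
    [0,0,0,0,0,0,0.9],
    [0,0,0,0,0,0,0.9],
    [0,0,0,0,0,0,0.9],
  ],
)

```text
t: 8.15
tcp_pos: [0.5122, -0.2882, -0.0179]
ee_rot: [0.864, 0.504, 0.0, 0.0]
force: [-1.8, -0.4, 3.6]
gripper_width: 0.0269
grasp_force: 44.3
```

Call:
arm_command(
  steps=[
    [0,0,-0.035,0,0,0,0.9],
    [0,0,-0.049,0,0,0,0.9],
    [0,0,-0.049,0,0,0,0.9],
    [0.045,-0.005,-0.015,0,0,-3.6,0.9],
    [0.0485,-0.0057,0,0,0,-3.6,0.9],
  ],
)

```text
t: 8.65
tcp_pos: [0.5473, -0.2009, 0.1328]
ee_rot: [0.831, 0.557, 0.002, 0.002]
force: [2.1, 1.1, -3.1]
gripper_width: 0.0265
grasp_force: 44.8
```

Call:
arm_command(
  steps=[
    [0.0485,-0.0057,0,0,0,-3.6,0.9],
    [0.0485,-0.0057,0,0,0,-3.6,0.9],
    [0.0485,-0.0057,0,0,0,-3.6,0.9],
    [0.0485,-0.0057,0,0,0,-3.6,0.9],
    [0,0,0,0,0,0,0.9],
  ],
)

```text
t: 9.15
tcp_pos: [0.5807, -0.0006, 0.1293]
ee_rot: [0.75, 0.661, 0.001, -0.001]
force: [0.4, -0.8, -1.3]
gripper_width: 0.0266
grasp_force: 44.8
```

Call:
arm_command(
  steps=[
    [0,0,0,0,0,0,0.9],
    [0,0,0,0,0,0,0.9],
  ],
)

```text
t: 9.35
tcp_pos: [0.5803, -0.0094, 0.1298]
ee_rot: [0.755, 0.656, -0.0, 0.0]
force: [0.4, 0.1, -1.3]
gripper_width: 0.0265
grasp_force: 44.8
```

```bash
cat > g.py <<'E'
import sys
from h import *
s=st(); cal=calib('wrist'); im=save('wrist',sys.argv[1]); np.savez(sys.argv[1]+'.npz',K=cal[0],R=cal[1],t=cal[2])
for n,z in [('tray_mid',.01),('push_point',.085),('gap_top',.115)]:
    for c in ('wrist','top'):
        u,cf=mark(c,n)
        if u is not None: print(c,n,u.round(1),round(cf,2),atz(c,u,z,cal if c=='wrist' else None).round(4))
# brass mask
h=cv2.cvtColor(im,cv2.COLOR_RGB2HSV); m=((h[...,0]>8)&(h[...,0]<26)&(h[...,1]>150)).astype(np.uint8)
n,l,S,C=cv2.connectedComponentsWithStats(m)
for i in np.argsort(-S[1:,4])[:4]+1: print(S[i],C[i].round(1))
E
python3 g.py w8.png; python3 - <<'E'
from h import *
im=bot.get_image('wrist')
cv2.imwrite('pics/v8.png',cv2.cvtColor(im,cv2.COLOR_RGB2BGR))
E
```

```text
t 9.35 tcp [ 0.5803 -0.0094  0.1298] q [ 7.546e-01  6.562e-01 -2.000e-04  1.000e-04] F [ 0.4  0.1 -1.3] M [-0.03  0.01  0.01] w 0.0265 gf 44.8
wrist tray_mid [251.1 167.4] 0.57 [ 0.5785 -0.004   0.01  ]
top tray_mid [263.7 205.6] 0.64 [ 0.5777 -0.0012  0.01  ]
wrist push_point [160.1 193.4] 0.64 [0.5092 0.0008 0.085 ]
top push_point [259.8 224.9] 0.91 [0.5114 0.0079 0.085 ]
wrist gap_top [362.3 200.4] 0.67 [ 0.6527 -0.015   0.115 ]
top gap_top [270.4 169.2] 0.96 [ 0.6536 -0.0174  0.115 ]
[ 222  194   65   98 4438] [253.6 238.7]
[ 340  137   49  120 3914] [360.8 193.5]
```

View pics/w8.png

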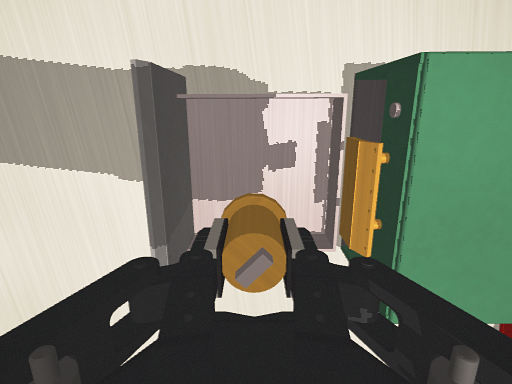

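Call:
arm_command(
  steps=[
    [0.003,0,0.045,0,0,0,0.9],
    [0,0,0.045,0,0,0,0.9],
    [0,0,0.027,0,0,0,0.9],
    [0,0,0.012,0,0,0,0.9],
    [0,0,0.005,0,0,0,0.9],
  ],
)

```text
t: 10.25
tcp_pos: [0.5807, -0.0058, -0.0048]
ee_rot: [0.754, 0.657, -0.0, -0.0]
force: [0.6, -0.7, -1.8]
gripper_width: 0.0268
grasp_force: 45.0
```

Call:
arm_command(
  steps=[
    [0,0,0.002,0,0,0,0.9],
    [0,0,0.001,0,0,0,0.9],
    [0,0,0,0,0,0,0.9],
  ],
)

```text
t: 10.55
tcp_pos: [0.5816, -0.0055, -0.0061]
ee_rot: [0.754, 0.657, 0.001, 0.0]
force: [0.1, 0.5, -2.3]
gripper_width: 0.0265
grasp_force: 45.0
```

Call:
arm_command(
  steps=[
    [0,0,0.002,0,0,0,0.9],
    [0,0,0,0,0,0,0.4],
    [0,0,0,0,0,0,0.4],
    [0,0,0,0,0,0,0.4],
    [0,0,0,0,0,0,0.4],
  ],
)

```text
t: 11.05
tcp_pos: [0.581, -0.0055, -0.0091]
ee_rot: [0.754, 0.657, 0.0, 0.0]
force: [0.0, -0.2, 0.2]
gripper_width: 0.0511
grasp_force: 0.0
```

Call:
arm_command(
  steps=[
    [0,0,-0.025,0,0,0,0.4],
    [0,0,-0.05,0,0,0,0.4],
    [0,0,-0.05,0,0,0,0.6],
    [0,0,-0.03,0,0,0,1],
    [0,0,0,0,0,0,1],
  ],
)

```text
t: 11.55
tcp_pos: [0.583, -0.0057, 0.1502]
ee_rot: [0.754, 0.657, 0.003, 0.002]
force: [0.2, -0.5, -0.8]
gripper_width: 0.0075
grasp_force: 0.0
```

Call:
arm_command(
  steps=[
    [0,-0.045,0,0,0,0,1],
    [0,-0.045,0,0,0,0,1],
    [0,-0.03,0.01,0,0,0,1],
    [0,0,0.045,0,0,0,1],
    [0,0,0.035,0,0,0,1],
  ],
)

```text
t: 12.05
tcp_pos: [0.4614, 0.0116, 0.0548]
ee_rot: [0.754, 0.657, 0.001, 0.0]
force: [1.6, 0.3, 0.4]
gripper_width: 0.0003
grasp_force: 0.0
```

Call:
arm_command(
  steps=[
    [0,0,0.008,0,0,0,1],
    [0,0.005,0,0,0,0,1],
    [0,0.008,0,0,0,0,1],
    [0,0.008,0,0,0,0,1],
    [0,0.008,0,0,0,0,1],
  ],
)

```text
t: 12.55
tcp_pos: [0.4924, 0.0069, 0.0489]
ee_rot: [0.754, 0.657, 0.001, 0.001]
force: [-0.3, -0.1, -0.6]
gripper_width: 0.0001
grasp_force: 0.0
```

Call:
arm_command(
  steps=[
    [0,0.01,0,0,0,0,1],
    [0,0.012,0,0,0,0,1],
    [0,0.012,0,0,0,0,1],
    [0,0.012,0,0,0,0,1],
    [0,0.012,0,0,0,0,1],
  ],
)

```text
t: 13.05
tcp_pos: [0.5488, -0.0008, 0.0484]
ee_rot: [0.754, 0.657, -0.0, -0.0]
force: [-8.3, 2.9, 11.1]
gripper_width: -0.0001
grasp_force: 8.8
```

Call:
arm_command(
  steps=[
    [0,0.012,0,0,0,0,1],
    [0,0.012,0,0,0,0,1],
    [0,0.012,0,0,0,0,1],
    [0,0.012,0,0,0,0,1],
    [0,0.01,0,0,0,0,1],
  ],
)

```text
t: 13.55
tcp_pos: [0.6063, -0.0087, 0.0485]
ee_rot: [0.754, 0.657, 0.0, -0.0]
force: [-9.1, 3.4, 10.6]
gripper_width: 0.0004
grasp_force: 8.6
```

Call:
arm_command(
  steps=[
    [0,0.006,0,0,0,0,1],
    [0,0.005,0,0,0,0,1],
    [0,0.004,0,0,0,0,1],
    [0,0.003,0,0,0,0,1],
  ],
)

```text
t: 13.95
tcp_pos: [0.6239, -0.0111, 0.0485]
ee_rot: [0.754, 0.657, 0.0, -0.0]
force: [-8.0, 3.1, 9.5]
gripper_width: -0.0003
grasp_force: 7.9
```

Call:
arm_command(
  steps=[
    [0,0.002,0,0,0,0,1],
    [0,0.002,0,0,0,0,1],
    [0,0,0,0,0,0,1],
  ],
)

```text
t: 14.25
tcp_pos: [0.6277, -0.0116, 0.0485]
ee_rot: [0.754, 0.657, 0.0, -0.001]
force: [-7.7, 3.0, 9.2]
gripper_width: -0.0004
grasp_force: 7.7
```

Call:
arm_command(
  steps=[
    [0,0.001,0,0,0,0,1],
    [0,0.001,0,0,0,0,1],
  ],
)

```text
t: 14.45
tcp_pos: [0.6278, -0.0116, 0.0484]
ee_rot: [0.754, 0.657, -0.001, -0.002]
force: [-30.4, 6.6, 26.5]
gripper_width: -0.0001
grasp_force: 19.5
```

Call:
arm_command(
  steps=[
    [0,-0.015,0,0,0,0,1],
    [0,-0.015,-0.02,0,0,0,1],
    [0,0,-0.045,0,0,0,1],
    [0,0,-0.045,0,0,0,1],
    [0,0.015,-0.035,0,0,0,1],
  ],
)

```text
t: 14.95
tcp_pos: [0.6147, -0.0103, 0.1963]
ee_rot: [0.754, 0.657, 0.001, 0.0]
force: [1.3, -0.3, -0.1]
gripper_width: 0.0
grasp_force: 0.0
```

Call:
arm_command(
  steps=[
    [0,0.01,0,0,0,0,1],
    [0,0,0,0,0,0,1],
    [0,0,0,0,0,0,1],
  ],
)

```text
t: 15.25
tcp_pos: [0.624, -0.0117, 0.1919]
ee_rot: [0.754, 0.657, -0.001, -0.0]
force: [-0.0, -0.6, -0.2]
gripper_width: 0.0003
grasp_force: 0.0
```

```bash
python3 g.py w9.png;python3 - <<'E'
from h import *
im,cal=load('w9.png')
cv2.imwrite('pics/c9.png',cv2.resize(im[60:300,210:380],None,fx=2.5,fy=2.5,interpolation=cv2.INTER_LINEAR))
E
```

```text
t 15.25 tcp [ 0.624  -0.0117  0.1919] q [ 7.542e-01  6.567e-01 -7.000e-04 -3.000e-04] F [-0.  -0.6 -0.2] M [ 0.   -0.    0.04] w 0.0003 gf 0.0
top tray_mid [263.7 205.6] 0.64 [ 0.5777 -0.0012  0.01  ]
wrist push_point [270.7 179.1] 0.66 [ 0.6399 -0.0177  0.085 ]
top push_point [259.8 224.9] 0.91 [0.5114 0.0079 0.085 ]
wrist gap_top [284.  187.4] 0.88 [ 0.6499 -0.0191  0.115 ]
top gap_top [270.4 169.2] 0.96 [ 0.6536 -0.0174  0.115 ]
[ 283  135   29   92 1456] [292.1 179.5]
[269 106   3  13  30] [269.7 111.9]
[268 215   2  12  24] [268.5 220.5]
```

View pics/c9.png

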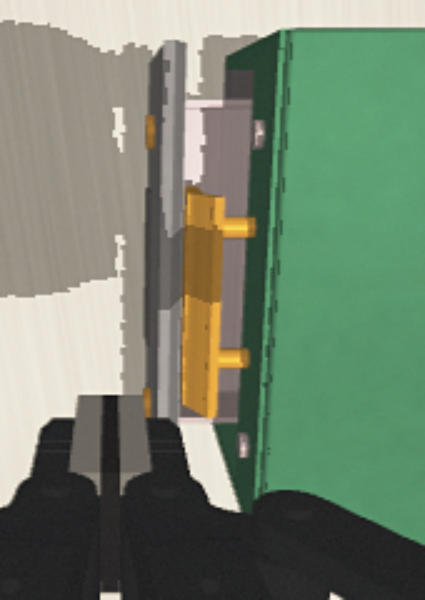

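```bash
python3 - <<'E'
from h import *
im,cal=load('w9.png'); h=cv2.cvtColor(im,cv2.COLOR_BGR2HSV); m=((h[...,0]>8)&(h[...,0]<26)&(h[...,1]>150))
def line(edge):
    P=np.array([atz(None,(e,v),.115,cal)[:2] for v,e in edge]); 
    for _ in range(3):
        c=P.mean(0); d=np.linalg.svd(P-c)[2][0]; n=np.array([d[1],-d[0]]); n*=np.sign(n[0]); r=(P-c)@n; P=P[np.abs(r)<max(.0006,2*r.std())]
    return c,np.degrees(np.arctan2(n[1],n[0])),r.std()*1e3,len(P)
rows=range(145,222)
L=[(v,np.nonzero(m[v,270:320])[0].min()+270-.5) for v in rows]; Rr=[(v,np.nonzero(m[v,270:305])[0].max()+270.5) for v in rows]
print('left',line(L),L[0],L[-1])
g=h[...,1].astype(int)
s=.9903;n=-8
a=np.radians(-8); ax=np.array([np.cos(a),np.sin(a)]); ay=np.array([-np.sin(a),np.cos(a)])
c=line(L)[0]; print('s rear',c@ax,'TCP s,n',np.array([.624,-.0117])@ax,np.array([.624,-.0117])@ay)
ys,xs=np.nonzero(m); k=(xs>270)&(xs<305)&(ys>120)&(ys<235)
for q in ((np.median(xs[k]),ys[k].min()-.5),(np.median(xs[k]),ys[k].max()+.5)): print(atz(None,q,.115,cal)[:2]@ay, 'n end')
# front plate grey strip left boundary at some rows
for v in (150,200): print(v,im[v,266:290].mean(1).round().astype(int))
# lateral ends by column
for u in (287,292,296): 
    y=ys[(xs==u)&k]; print(u,y.min(),y.max(),[ (atz(None,(u,q),.115,cal)[:2]@ay).round(4) for q in (y.min()-.5,y.max()+.5)])
E
```

```text
left (array([ 0.6493769 , -0.01545583]), np.float64(-7.4187717703553), np.float64(0.2264045315472043), 77) (145, np.float64(283.5)) (221, np.float64(282.5))
s rear 0.6452082464813247 TCP s,n 0.6195556001759727 0.07525787859480446
0.11751647171084538 n end
0.03450422128289367 n end
150 [145 129  64  61  72  75  73  73  93  99 156 163 143 119 117 119 140 113
  83  92  91  91 110 115]
200 [146 152 107  78  77  75  70 135 163 165 167 158 125 120 120 154  92 132
 124 119 116 116 115 120]
287 135 223 [np.float64(0.1175), np.float64(0.0374)]
292 138 226 [np.float64(0.115), np.float64(0.0345)]
296 139 225 [np.float64(0.1142), np.float64(0.0355)]
```

Call:
arm_command(
  steps=[
    [0.0473,-0.0155,0,0,0,-1.15,0.3],
    [0.0473,-0.0155,0,0,0,-1.15,0.3],
    [0.0473,-0.0155,0,0,0,-1.15,0.3],
    [0.0473,-0.0155,0,0,0,-1.15,0.3],
    [0.0473,-0.0155,0,0,0,-1.15,0.3],
  ],
)

```text
t: 16.1
tcp_pos: [0.5697, 0.2331, 0.1929]
ee_rot: [0.72, 0.694, 0.0, 0.0]
force: [1.1, 0.4, 0.4]
gripper_width: 0.0598
grasp_force: 0.0
```

Call:
arm_command(
  steps=[
    [0.0473,-0.0155,0,0,0,-1.15,0.3],
    [0.0473,-0.0155,0,0,0,-1.15,0.3],
    [0,0,0,0,0,0,0.3],
    [0,0,0,0,0,0,0.3],
    [0,0,0,0,0,0,0.3],
  ],
)

```text
t: 16.6
tcp_pos: [0.5425, 0.3255, 0.1928]
ee_rot: [0.707, 0.708, -0.0, 0.0]
force: [0.8, 0.1, -0.8]
gripper_width: 0.0601
grasp_force: 0.0
```

```bash
cat > ff.py <<'E'
from h import *
st(); cal=calib('wrist'); im=save('wrist','w10.png'); np.savez('w10.png.npz',K=cal[0],R=cal[1],t=cal[2])
u,c=mark('wrist','feeler_grip'); print(u,c,atz('wrist',u,.1,cal) if u is not None else '')
cv2.imwrite('pics/c10.png',cv2.cvtColor(cv2.resize(im[100:240,180:330],None,fx=4,fy=4,interpolation=cv2.INTER_NEAREST),cv2.COLOR_RGB2BGR))
h=cv2.cvtColor(im,cv2.COLOR_RGB2HSV); m=((h[...,0]<14)&(h[...,1]>200)).astype(np.uint8)
n,l,S,C=cv2.connectedComponentsWithStats(m); i=min(range(1,n),key=lambda i:np.hypot(*(C[i]-proj(None,[.5425,.327,.1],cal)))+(1e3 if S[i,4]<60 else 0)); print(S[i],C[i]); m=(l==i).astype(np.float32)
def cost(p): return np.abs(sil(box(p[0]/1e3,p[1]/1e3,p[2]/100,.07,.13,.016,.032),cal)-m).sum()
for a in(-10,0,10):
  r=minimize(cost,[541,327,a],method='Nelder-Mead',options=dict(initial_simplex=[[541,327,a],[546,327,a],[541,332,a],[541,327,a+15]]));print(r.x[:2],np.degrees(r.x[2]/100),r.fun)
E
python3 ff.py
```

```text
t 16.6 tcp [0.5425 0.3255 0.1928] q [ 7.067e-01  7.075e-01 -2.000e-04  3.000e-04] F [ 0.8  0.1 -0.8] M [-0.05  0.01  0.07] w 0.0601 gf 0.0
[249.3952 177.2928] 0.56 [0.53863737 0.32688256 0.1       ]
[238 154  21  48 809] [248.44375773 177.91223733]
[538.59220734 328.91273788] 2.6267150730077145 135.0625
[538.28292218 329.02208961] 3.2937957374174034 134.5625
[538.18818658 329.15388785] 3.255072531094595 133.1875
```

View pics/c10.png

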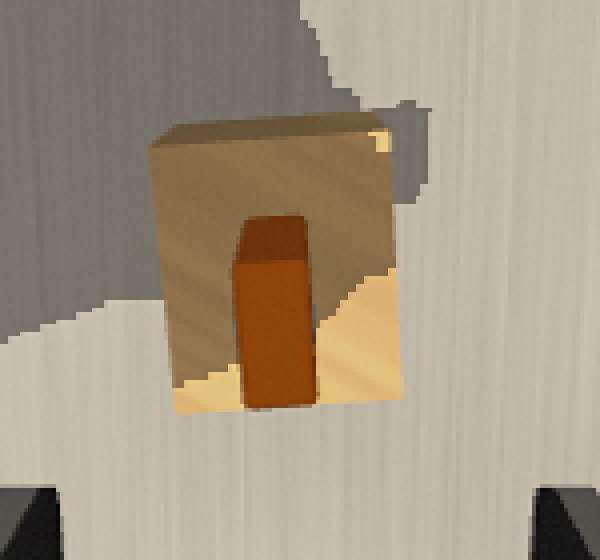

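Call:
arm_command(
  steps=[
    [0.0033,-0.0041,0,0,0,-3.9,0.3],
    [0,0,0.045,0,0,0,0.3],
    [0,0,0.045,0,0,0,0.3],
    [0,0,0.03,0,0,0,0.3],
    [0,0,0.015,0,0,0,0.3],
  ],
)

```text
t: 17.2
tcp_pos: [0.5373, 0.3283, 0.0553]
ee_rot: [0.682, 0.731, -0.002, -0.0]
force: [0.0, 0.4, 0.8]
gripper_width: 0.0599
grasp_force: 0.0
```

Call:
arm_command(
  steps=[
    [0,0,0.006,0,0,0,0.3],
    [0,0,0,0,0,0,0.3],
    [0,0,0,0,0,0,0.7],
    [0,0,0,0,0,0,0.7],
    [0,0,0,0,0,0,0.95],
  ],
  force=50,
)

```text
t: 17.7
tcp_pos: [0.5384, 0.3302, 0.0528]
ee_rot: [0.682, 0.732, 0.001, 0.0]
force: [-0.5, -0.2, 0.5]
gripper_width: 0.0166
grasp_force: 0.0
```

Call:
arm_command(
  steps=[
    [0,0,0,0,0,0,0.95],
    [0,0,0,0,0,0,0.95],
    [0,0,0,0,0,0,0.95],
    [0,0,0,0,0,0,0.95],
  ],
)

```text
t: 18.1
tcp_pos: [0.5384, 0.3303, 0.0529]
ee_rot: [0.682, 0.732, 0.001, 0.0]
force: [-1.1, -0.1, 7.9]
gripper_width: 0.0159
grasp_force: 48.6
```

Call:
arm_command(
  steps=[
    [0,0,-0.01,0,0,0,0.95],
    [0,0,-0.02,0,0,0,0.95],
    [0,0,-0.025,0,0,0,0.95],
    [0,0,-0.03,0,0,0,0.95],
    [0,0,-0.03,0,0,0,0.95],
  ],
)

```text
t: 18.6
tcp_pos: [0.5379, 0.3298, 0.1687]
ee_rot: [0.682, 0.732, 0.0, 0.0]
force: [0.4, -0.4, -1.4]
gripper_width: 0.0155
grasp_force: 48.7
```

Call:
arm_command(
  steps=[
    [0,0,-0.025,0,0,0,0.95],
    [0,0,-0.007,0,0,0,0.95],
    [0,0,0,0,0,0,0.95],
  ],
)

```text
t: 18.9
tcp_pos: [0.5383, 0.3302, 0.2]
ee_rot: [0.682, 0.732, 0.001, 0.0]
force: [-0.4, -0.8, -1.4]
gripper_width: 0.0153
grasp_force: 48.7
```

```bash
python3 - <<'E'
from h import *
st(); plan([.6547,-.0162,.2],-7.8)
E
```

```text
t 18.9 tcp [0.5383 0.3302 0.2   ] q [6.817e-01 7.317e-01 1.000e-03 1.000e-04] F [-0.4 -0.8 -1.4] M [-0.04  0.02  0.04] w 0.0153 gf 48.7
shift tool mm [-3.537e+02  9.170e+01 -2.000e-01] rotvec deg [ 0.08 -0.07 11.85] yaw now 4.05
```

```bash
python3 - <<'E'
from h import *
R_=[ray(None,u,load(f)[1]) for f,u in(('w8.png',(425,52)),('w9.png',(323.2,72)))]
p,e=tri(R_);print(p,e); a=np.radians(-8);print('s',p[:2]@[np.cos(a),np.sin(a)])
E
```

```text
[0.68989575 0.07095076 0.1204121 ] [np.float64(0.14133698347850793), np.float64(0.14133698347850787)]
s 0.6733072927844596
```

Call:
arm_command(
  steps=[
    [-0.0382,0.0137,0,0,0,1.32,0.95],
    [-0.0382,0.0137,0,0,0,1.32,0.95],
    [-0.0382,0.0137,0,0,0,1.32,0.95],
    [-0.0382,0.0137,0,0,0,1.32,0.95],
    [-0.0382,0.0137,0,0,0,1.32,0.95],
  ],
)

```text
t: 19.4
tcp_pos: [0.6108, 0.1391, 0.1974]
ee_rot: [0.723, 0.691, -0.001, -0.0]
force: [1.7, 0.3, -0.9]
gripper_width: 0.0157
grasp_force: 48.7
```

Call:
arm_command(
  steps=[
    [-0.0382,0.0137,0,0,0,1.32,0.95],
    [-0.0382,0.0137,0,0,0,1.32,0.95],
    [-0.0382,0.0137,0,0,0,1.32,0.95],
    [-0.0382,0.0137,0,0,0,1.32,0.95],
    [0,0,0,0,0,0,0.95],
  ],
)

```text
t: 19.9
tcp_pos: [0.6532, -0.0228, 0.1976]
ee_rot: [0.756, 0.654, -0.002, 0.001]
force: [-1.2, 0.3, -1.1]
gripper_width: 0.0152
grasp_force: 48.8
```

Call:
arm_command(
  steps=[
    [0,0,0,0,0,0,0.95],
    [0,0,0,0,0,0,0.95],
    [0,0,0,0,0,0,0.95],
  ],
)

```text
t: 20.2
tcp_pos: [0.6534, -0.0145, 0.1983]
ee_rot: [0.753, 0.658, -0.0, -0.0]
force: [1.0, 0.1, -0.6]
gripper_width: 0.0154
grasp_force: 48.8
```

```bash
python3 - <<'E'
from h import *
st(); plan([.6547,-.0162,.2],-7.8); cal=calib('wrist'); im=save('wrist','w11.png'); np.savez('w11.png.npz',K=cal[0],R=cal[1],t=cal[2])
for n,z in(('feeler_tip',.157),('gap_top',.115),('feeler_grip',.247)):
    u,c=mark('wrist',n); print(n,u,c, atz('wrist',u,z,cal) if u is not None else '')
cv2.imwrite('pics/c11.png',cv2.cvtColor(cv2.resize(im[90:270,170:370],(800,720)[:1]+(600,) if 0 else (666,600),interpolation=cv2.INTER_LINEAR),cv2.COLOR_RGB2BGR))
E
```

```text
t 20.2 tcp [ 0.6534 -0.0145  0.1983] q [ 7.532e-01  6.578e-01 -2.000e-04 -3.000e-04] F [ 1.   0.1 -0.6] M [ 0.01 -0.04 -0.01] w 0.0154 gf 48.8
shift tool mm [-1.5  1.5 -1.7] rotvec deg [-0.04 -0.01  0.07] yaw now -7.73
feeler_tip [254.72 201.6 ] 0.65 [ 0.65362362 -0.01968132  0.157     ]
gap_top [254.72   181.2864] 0.96 [ 0.65438753 -0.01453687  0.115     ]
feeler_grip [254.8224 253.9008] 0.89 [ 0.65411289 -0.01516967  0.247     ]
```

View pics/c11.png

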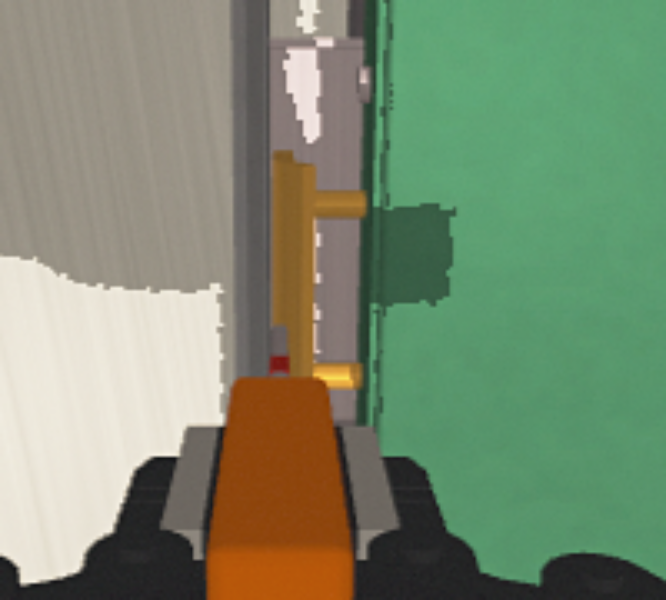

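Call:
arm_command(
  steps=[
    [-0.0015,0.0025,0.005,0,0,0,0.95],
    [0,0,0.012,0,0,0,0.95],
    [0,0,0.012,0,0,0,0.95],
    [0,0,0.007,0,0,0,0.95],
    [0,0,0.004,0,0,0,0.95],
  ],
)

```text
t: 20.9
tcp_pos: [0.6554, -0.0176, 0.1575]
ee_rot: [0.754, 0.657, -0.001, -0.0]
force: [0.8, 1.0, 0.6]
gripper_width: 0.0157
grasp_force: 48.8
```

Call:
arm_command(
  steps=[
    [0,0,0.004,0,0,0,0.95],
    [0,0,0.003,0,0,0,0.95],
    [0,0,0.002,0,0,0,0.95],
  ],
)

```text
t: 21.2
tcp_pos: [0.656, -0.0177, 0.1498]
ee_rot: [0.754, 0.657, 0.0, 0.0]
force: [-0.9, -0.3, 0.2]
gripper_width: 0.0156
grasp_force: 48.8
```

Call:
arm_command(
  steps=[
    [0,0,0.002,0,0,0,0.95],
    [0,0,0.002,0,0,0,0.95],
    [0,0,0.002,0,0,0,0.95],
  ],
)

```text
t: 21.5
tcp_pos: [0.6564, -0.0177, 0.1444]
ee_rot: [0.754, 0.657, 0.001, 0.0]
force: [0.9, 0.0, 16.3]
gripper_width: 0.0151
grasp_force: 50.9
```

Call:
arm_command(
  steps=[
    [0,0,-0.003,0,0,0,0.95],
    [0,-0.003,0,0,0,0,0.95],
    [0,0,0,0,0,0,0.95],
  ],
)

```text
t: 21.8
tcp_pos: [0.6526, -0.0172, 0.1468]
ee_rot: [0.754, 0.657, -0.0, -0.0]
force: [0.1, -0.3, -1.3]
gripper_width: 0.0157
grasp_force: 48.8
```

```bash
python3 - <<'E'
from h import *
st(); cal=calib('wrist'); im=save('wrist','w12.png'); np.savez('w12.png.npz',K=cal[0],R=cal[1],t=cal[2]); st()
h=cv2.cvtColor(im,cv2.COLOR_RGB2HSV); m=(((h[...,0]<5)|(h[...,0]>172))&(h[...,1]>150)); m[:,:200]=0;m[:,310:]=0;m[270:]=0
ys,xs=np.nonzero(m);print('red',len(xs),xs.mean() if len(xs) else 0,ys.mean() if len(xs) else 0)
for v in range(140,215,10):print(v,[tuple(int(k) for k in im[v,u]) for u in range(246,264,2)])
cv2.imwrite('pics/c12.png',cv2.cvtColor(cv2.resize(im[90:270,180:340],(533,600),interpolation=cv2.INTER_LINEAR),cv2.COLOR_RGB2BGR))
E
```

```text
t 21.8 tcp [ 0.6526 -0.0172  0.1468] q [ 7.538e-01  6.572e-01 -1.000e-04 -1.000e-04] F [ 0.1 -0.3 -1.3] M [ 0.    0.05 -0.  ] w 0.0157 gf 48.8
t 21.85 tcp [ 0.6527 -0.0172  0.1468] q [ 7.537e-01  6.572e-01 -1.000e-04 -1.000e-04] F [-1.  -0.1  0. ] M [-0.02  0.05  0.04] w 0.0155 gf 48.8
red 24 252.25 198.875
140 [(90, 87, 84), (88, 87, 85), (77, 77, 77), (122, 92, 55), (121, 88, 42), (122, 91, 44), (120, 87, 38), (131, 117, 114), (133, 119, 115)]
150 [(89, 88, 86), (90, 87, 85), (76, 75, 77), (145, 107, 55), (135, 97, 41), (128, 93, 39), (131, 93, 41), (133, 98, 44), (132, 95, 43)]
160 [(90, 88, 85), (93, 90, 87), (75, 74, 75), (145, 107, 55), (135, 97, 41), (131, 95, 45), (133, 97, 46), (132, 96, 41), (134, 97, 38)]
170 [(92, 88, 87), (90, 86, 84), (76, 74, 75), (151, 111, 59), (135, 97, 40), (128, 92, 38), (133, 97, 44), (134, 97, 44), (137, 99, 44)]
180 [(92, 89, 87), (91, 86, 84), (76, 76, 76), (149, 110, 62), (135, 99, 42), (128, 93, 41), (132, 93, 41), (132, 95, 40), (138, 100, 43)]
190 [(92, 89, 87), (93, 91, 89), (102, 91, 89), (105, 95, 94), (121, 93, 58), (129, 93, 42), (134, 97, 43), (132, 95, 42), (139, 100, 44)]
200 [(94, 91, 89), (91, 93, 91), (119, 37, 32), (119, 30, 23), (117, 17, 12), (127, 91, 40), (133, 96, 43), (135, 97, 44), (140, 103, 45)]
210 [(144, 71, 18), (143, 70, 17), (143, 70, 14), (143, 71, 13), (141, 69, 10), (143, 69, 14), (142, 68, 9), (142, 70, 9), (142, 69, 9)]
```

```bash
python3 - <<'E'
from h import *
for f in('w11.png','w12.png'):
    im,cal=load(f); h=cv2.cvtColor(im,cv2.COLOR_BGR2HSV).astype(int)
    o=(h[...,0]<14)&(h[...,1]>190)&(h[...,2]>100)
    print(f,[(v,np.nonzero(o[v,200:310])[0].min()+200,np.nonzero(o[v,200:310])[0].max()+200) for v in range(205,262,6) if o[v,200:310].any()])
    gray=(h[...,1]<55)
    red=((h[...,0]<7)|(h[...,0]>170))&(h[...,1]>140)&(h[...,2]<140)
    for v in range(182,206): print(v,''.join('R' if red[v,u] else 'g' if gray[v,u] else 'o' if o[v,u] else '.' for u in range(240,270)),'|',' '.join(str(k) for k in h[v,246:260,2]))
E
```

```text
w11.png [(205, np.int64(241), np.int64(267)), (211, np.int64(239), np.int64(266)), (217, np.int64(239), np.int64(269)), (223, np.int64(237), np.int64(270)), (229, np.int64(236), np.int64(270)), (235, np.int64(235), np.int64(272)), (241, np.int64(234), np.int64(271)), (247, np.int64(233), np.int64(273)), (253, np.int64(234), np.int64(274)), (259, np.int64(232), np.int64(275))]
182 ggggggggggg..............ggggg | 94 93 92 97 85 120 141 139 134 131 133 133 135 133
183 ggggggggggg..............ggggg | 92 92 92 96 83 122 142 139 133 130 135 136 136 130
184 ggggggggggg..............ggggg | 94 92 93 96 84 121 142 138 131 129 134 132 135 132
185 ggggggggggg..............ggggg | 92 92 93 97 82 119 142 138 132 130 132 134 136 132
186 ggggggggggg..............ggggg | 90 93 93 97 86 120 141 139 134 131 134 135 134 132
187 ggggggggggg..............ggggg | 95 92 93 97 83 125 125 122 119 121 132 135 136 133
188 gggggggggggggggg.........ggggg | 93 93 91 98 86 107 101 102 101 100 131 136 135 132
189 gggggggggggggggg.........ggggg | 92 94 91 97 88 90 100 103 102 99 119 133 135 132
190 ggggggggggggggg
[... 3223 characters left out ...]
....gg | 89 93 91 104 117 118 117 118 117 122 128 132 134 136
199 ggggggggg.RRRRRo............gg | 91 93 92 103 116 117 118 119 117 122 130 133 133 137
200 ggggggggg.RRRRRR............gg | 94 93 93 100 119 119 119 117 117 121 127 134 133 138
201 ggggggggg.o...Ro............gg | 92 93 92 110 145 125 120 119 132 140 131 133 135 135
202 ggggggggg..gggg.............gg | 92 93 95 107 114 103 103 103 103 116 127 133 134 136
203 g..oooo..o.....oo..o........gg | 134 134 134 134 135 134 134 135 133 145 144 140 139 143
204 .o.oooo..oooooooo.oo..ooooo.gg | 144 144 143 144 144 144 144 143 144 142 144 142 143 144
205 ..ooo.ooooooo..ooo.ooooooooogg | 142 143 143 141 142 141 143 143 142 143 143 143 143 142
```

```bash
python3 - <<'E'
from h import *
for f in('w11.png','w12.png'):
    im,cal=load(f); g=im.astype(int).max(2)
    for v in (125,150,175): print(f,v,'u234..256',g[v,234:257], 'R-B',(im[v,234:257,2].astype(int)-im[v,234:257,0]))
    s,_=None,None
    o=-cal[1].T@cal[2]; a=np.radians(-7.8); ax=np.array([np.cos(a),np.sin(a)])
    print('cam s',o[:2]@ax,[ (v,[round(1e3*((atz(None,(u,v),.115,cal)-o)[:2]@ax),2) for u in(240,250,251,252)]) for v in(150,175)])
E
```

```text
w11.png 125 u234..256 [160 160 157 159 156 145 110 104 109 106  92  89  87  88  89  99  77 131
 137 134 135 135 135] R-B [20 20 18 19 21 16  6  5  7  4  6  5  3  3  6  5  4 16 18 16 16 17 16]
w11.png 150 u234..256 [156 151 153 155 156 159 115 106 106 106  92  88  89  89  91 100  77 119
 142 140 133 130 132] R-B [19 21 20 19 18 18  8  4  6  4  6  5  4  5  5  4  1 31 86 96 91 87 90]
w11.png 175 u234..256 [241 246 175 153 154 151 128 108 108 111  97  96  91  91  92  95  86 121
 142 140 135 130 132] R-B [19 18 22 19 20 20 13  6  6  8  6  7  4  6  6  5  4 28 85 96 91 89 90]
cam s 0.6496487752933154 [(150, [np.float64(-12.26), np.float64(-3.54), np.float64(-2.67), np.float64(-1.8)]), (175, [np.float64(-12.48), np.float64(-3.57), np.float64(-2.68), np.float64(-1.79)])]
w12.png 125 u234..256 [159 161 135 108 104 106 105 105  92  91  88  88  87  88  93  92  88 133
 138 137 133 137 135] R-B [20 21 14  5  5  4  4  4  6  7  3  4  4  3  3  3  8 16 17 17 16 18 15]
w12.png 150 u234..256 [158 159 149 113 106 108 108 107  93  88  89  90  89  92  90  92  77 140
 145 140 135 130 128] R-B [21 20 18  8  5  4  7  5  6  4  4  5  3  5  5  4 -1 55 90 98 94 89 89]
w12.png 175 u234..256 [157 153 153 124 108 110 109 111 100  92  89  90  90  91  92 100  77 133
 151 144 135 131 130] R-B [20 19 20 12  7  7  6  6  6  4  4  5  4  5  5  4  1 31 92 99 96 86 87]
cam s 0.6492219571506014 [(150, [np.float64(-9.7), np.float64(-2.76), np.float64(-2.06), np.float64(-1.37)]), (175, [np.float64(-9.91), np.float64(-2.81), np.float64(-2.1), np.float64(-1.39)])]
```

Call:
arm_command(
  steps=[
    [0,-0.002,0,0,0,0,0.95],
    [0,0,0.002,0,0,0,0.95],
    [0,0,0.002,0,0,0,0.95],
    [0,0,0.001,0,0,0,0.95],
    [0,0,0,0,0,0,0.95],
  ],
)

```text
t: 22.35
tcp_pos: [0.6528, -0.0172, 0.1439]
ee_rot: [0.754, 0.657, 0.002, 0.001]
force: [0.5, 0.1, 21.0]
gripper_width: 0.0153
grasp_force: 52.1
```

Call:
arm_command(
  steps=[
    [0,0,0.001,0,0,0,0.95],
    [0,0,0.001,0,0,0,0.95],
    [0,0,0.001,0,0,0,0.95],
    [0,0,0,0,0,0,0.95],
  ],
)

```text
t: 22.75
tcp_pos: [0.651, -0.017, 0.1388]
ee_rot: [0.754, 0.657, 0.0, 0.0]
force: [0.8, 0.0, 3.3]
gripper_width: 0.0154
grasp_force: 49.3
```

Call:
arm_command(
  steps=[
    [0,0,0.002,0,0,0,0.95],
    [0,0,0.002,0,0,0,0.95],
    [0,0,0.002,0,0,0,0.95],
    [0,0,0.002,0,0,0,0.95],
    [0,0,0,0,0,0,0.95],
  ],
)

```text
t: 23.25
tcp_pos: [0.6508, -0.017, 0.1304]
ee_rot: [0.754, 0.657, -0.0, -0.0]
force: [0.9, -0.2, -0.9]
gripper_width: 0.0153
grasp_force: 48.9
```

```bash
cat > chk.py <<'E'
import sys
from h import *
st(); cal=calib('wrist'); im=save('wrist',sys.argv[1]); np.savez(sys.argv[1]+'.npz',K=cal[0],R=cal[1],t=cal[2])
im=cv2.cvtColor(im,cv2.COLOR_RGB2BGR); h=cv2.cvtColor(im,cv2.COLOR_BGR2HSV).astype(int)
o=(h[...,0]<14)&(h[...,1]>190)&(h[...,2]>100); red=((h[...,0]<7)|(h[...,0]>170))&(h[...,1]>140)&(h[...,2]<140); gray=h[...,1]<55
for v in range(176,207): print(v,''.join('R' if red[v,u] else 'g' if gray[v,u] else 'o' if o[v,u] else '.' for u in range(228,272)))
print([(v,np.nonzero(o[v,200:310])[0].min()+200,np.nonzero(o[v,200:310])[0].max()+200) for v in range(211,262,12)])
for n in('gap_top','feeler_tip','blade','feeler_grip'):
    u,c=mark('wrist',n); print(n,u,c)
for z in(.110,.115,.120): print('row of blade near face at z',z,proj(None,[.6494,-.0155,z],cal).round(1))
t,M=pose()
P=lambda z,x=.008: proj(None,t+M@[x,0,0]+[0,0,z-t[2]],cal).round(1)
print('near-face blade rows: band bottom/top, handle foot, at z', P(.110),P(.115),P(.120),P(.145,.016))
E
python3 chk.py w13.png
```

```text
t 23.25 tcp [ 0.6508 -0.017   0.1304] q [ 7.537e-01  6.572e-01 -3.000e-04 -1.000e-04] F [ 0.9 -0.2 -0.9] M [-0.02 -0.35 -0.01] w 0.0153 gf 48.9
176 gggggggggggggggggggggggggggg................
177 gggggggggggggggggggggggggggg................
178 gggggggggggggggggggggggggggg................
179 gggggggggggggggggggggggggggg................
180 gggggggggggggggggggggggggggg................
181 gggggggggggggggggggggggggggg................
182 gggggggggggggggggggggggggggg................
183 gggggggggggggggggggggggggggg................
184 gggggggggggggggggggggggggggg................
185 gggggggggggggggggggggggggggg................
186 gggggggggggggggggggggggggggg................
187 gggggggggggggggggggggggggggg................
188 gggggggggggggggggggggggggggg................
189 gggggggggggggggggggggggggggg................
190 gggggggggggggggggggggggggggg................
191 gggggggggggggggggggggggggggg................
192 gggggggggggggggggggggggggggg................
193 gggggggggggggggggggggggggggg................
194 ggggggggggggggggggggggggggggg...............
195 ggggggggggggggggggggg
[... 440 characters left out ...]
oooooo.ooooo.oo.ooo.....
205 ggggggggggggo.oooooooo.ooo..o.oo.oooo.oo....
206 ggggggggggg.oo.oo.ooooooooooooo.oooooooo....
[(211, np.int64(240), np.int64(268)), (223, np.int64(237), np.int64(270)), (235, np.int64(235), np.int64(272)), (247, np.int64(233), np.int64(272)), (259, np.int64(232), np.int64(275))]
gap_top [254.9248 207.2832] 0.73
feeler_tip [256.     200.4864] 0.48
blade [256.     255.5904] 0.67
feeler_grip [254.6176 257.0112] 0.64
row of blade near face at z 0.11 [251.1 202.4]
row of blade near face at z 0.115 [251.  204.7]
row of blade near face at z 0.12 [251.  207.2]
near-face blade rows: band bottom/top, handle foot, at z [253.2 193. ] [253.2 195.2] [253.2 197.4] [253.  197.3]
```

Call:
arm_command(
  steps=[
    [0,0,0.001,0,0,0,0.95],
    [0,0,0.001,0,0,0,0.95],
    [0,0,0.0014,0,0,0,0.95],
    [0,0,0,0,0,0,0.95],
    [0,0,0,0,0,0,0.95],
  ],
)

```text
t: 24.0
tcp_pos: [0.651, -0.017, 0.1274]
ee_rot: [0.754, 0.657, -0.0, 0.0]
force: [0.6, 0.4, 2.7]
gripper_width: 0.0152
grasp_force: 49.6
```

```bash
python3 - <<'E'
from h import *
st(); cal=calib('wrist'); im=save('wrist','w14.png'); o=-cal[1].T@cal[2]; a=np.radians(-7.8); ax=np.array([np.cos(a),np.sin(a)])
g=im.astype(int).max(2)
for v in (150,175): print(v,'u226..262',g[v,226:263])
h=cv2.cvtColor(im,cv2.COLOR_RGB2HSV).astype(int)
red=((h[...,0]<7)|(h[...,0]>170))&(h[...,1]>140)&(h[...,2]<140); red[:,:235]=0; red[:,275:]=0
ys,xs=np.nonzero(red[185:215]);print('red rows',ys.min()+185,ys.max()+185,'cols',xs.min(),xs.max(),len(xs))
print('cam s',o[:2]@ax,[round(1e3*((atz(None,(u,150),.115,cal)-o)[:2]@ax),2) for u in(230,240,250)])
for c in('scene','top'):
    bot.get_image(c)
    for n,z in(('push_point',.085),('drawer',0),('lock_mid',.034)):
        u,cf=mark(c,n); print(c,n,cf, atz(c,u,z).round(4) if u is not None else None)
st()
E
```

```text
t 24.0 tcp [ 0.651  -0.017   0.1274] q [ 7.538e-01  6.572e-01 -0.000e+00  1.000e-04] F [0.6 0.4 2.7] M [-0.02 -0.34  0.04] w 0.0152 gf 49.6
150 u226..262 [153 156 155 156 157 152 149 151 157 158 162 137 109 104 106 107 108  95
  90  88  90  89  90  89  93  92 112 132 132 132 133 147 140 135 133 129
 131]
175 u226..262 [158 154 154 149 152 152 151 155 155 153 149 156 115 105 107 105 108 101
  93  90  90  90  90  92  90  92 113 129 130 128 139 150 141 136 132 129
 130]
red rows 197 201 cols 251 256 25
cam s 0.647584533351761 [np.float64(-15.01), np.float64(-8.72), np.float64(-2.44)]
scene push_point 0.74 [ 0.6452 -0.0178  0.085 ]
scene drawer 0 None
scene lock_mid 0.19 [0.5563 0.321  0.034 ]
top push_point 0 None
top drawer 0 None
top lock_mid 0 None
t 24.45 tcp [ 0.651  -0.017   0.1274] q [ 0.7537  0.6572 -0.      0.    ] F [ 1.8 -0.8  1.4] M [-0.03 -0.39 -0.02] w 0.0159 gf 49.6
```

```bash
python3 -c "
from rig import bot
print(bot.sign_off())"
```

```text
the job is handed in; nothing more can be done
None
```

I handed the job in after 24.5 s: the lock is in the drawer, the drawer is fully home, and the gripper is still holding the feeler in the gap. It drags lightly, and its red band sits level with the plate tops to within about 3 mm by my measurements. I steered clear of the lens and the funnel throughout, and did not re-check the lock after the drawer closed over it.

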